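# Clamp a circuit card in the board vise

## Task

Draw the tall circuit card straight up out of the slotted rack and stand it on its bottom edge between the open jaws of the board vise, let go of it, then turn the crank clockwise (seen from above) until the moving jaw clamps the card firmly and squarely against the fixed jaw. Drive the jaw with the crank, not by pushing on the jaw itself, and leave the two short cards in the rack.

Things in the scene. Friction and masses are not known exactly. Their poses are not given: they have to be found in the camera images.
- tall_card_mid (a point): centre of the tall circuit card: a green board in an aluminium frame, a flat slab 12 mm thick (x axis), 100 mm wide (y), 95 mm tall (z, up), 0.11 to 0.23 kg, loose; may be gripped anywhere across its 12 mm. It starts standing on the floor of one of the rack's slots, its top edge 105 mm above the work surface, 35 mm above the short cards' tops
- short_card_1_mid (a point): centre of a short card in the rack, same make, 12 x 100 x 60 mm tall; its top edge is 70 mm above the work surface. To be left there (it must not move by more than 20 mm)
- short_card_2_mid (a point): centre of the other short card, identical to the first
- rack: black slotted card rack, fixed, 150 mm (x) by 114 mm (y); origin under its centre. Three slots side by side at x = -42, 0, +42 mm, each 15 mm wide and 105 mm long (along y); slot floor at z = 10 mm, guides up to 45 mm. Which card is in which slot varies
- vise_bed (a point): point on the vise's flat steel bed, 20 mm above the work surface, midway between the fully open jaws. x: from moving towards fixed jaw; y along the jaws; z up. Vise fixed. Fixed jaw's face at x = +27.5 mm. Jaws 80 mm wide, tops 60.5 mm above the work surface; gear housing (top 70 mm up) at x = -190 to -110 mm. The card stands on the bed, its 12 mm thickness along x, either way round
- fixed_jaw: fixed jaw, grey with aluminium face, 22 mm thick; origin at its face's foot on the work surface level, axes as the bed's
- moving_jaw: moving jaw, like the fixed one; origin at its face, at work surface level, axes as the bed's. Slides to +x of the bed, 40 mm per turn of the crank (6.37 mm per rad), held where it is by the friction of the drive; it does not spring back
- crank (a joint): crank angle, rad, 0 to 8.4, 0 to 1 at the start; grows clockwise from above, closing the jaws: gap = 55 mm - 6.37 mm x angle; a 12 mm card is met at 6.75 rad, then it stiffens steeply. Friction about 2.4 N at the knob; some 5 to 10 N at the knob clamps well. At angle a the arm points from the axis to (-cos a, +sin a) in the bed's x, y
- crank_knob (a point): middle of the upright black knob on the crank's end, a cylinder 21 mm in diameter and 42 mm tall, from 83.5 to 125.5 mm above the work surface; this point is 105 mm up. It spins freely on its pin, so a gripper can hold it and go round without turning
- crank_axis (a point): point on the crank's vertical axis at the knob's mid-height, 105 mm above the work surface, 150 mm from the bed point towards -x of the bed; the knob's circle about it has a radius of 50 mm

How it is judged:
By the outcome, as a careful person would: the job done as asked, in the order asked, and still so for the second after the job is handed in, with the robot touching nothing.
It also fails if it takes over 67 s, if anything falls off the work surface, if the arm or the gripper's body presses on something with over 40 N, if the wrist force passes 120 N, or if a joint passes its speed limit or range.

## Robot

A 6-joint arm with a two-finger parallel gripper is mounted at the origin on the work surface; the furniture and walls round the work are solid. World frame = base frame: x ahead of the robot, y to its left, z up, the work surface at z = 0. Lengths are in m, angles in rad, forces in N, time in s.
With the tool pointing down it reaches from about 0.35 to 0.875 m from the base axis. Payload 4.2 kg.
Tool frame: the origin (TCP) lies midway between the tips of the shut fingers; the grasp point (between the pads) lies 19 mm behind it; z points along the fingers, y is the line along which they close (so a half turn about z gives the same grasp; the last joint's range is limited). The gripper opens to 87 mm and grips with 3 to 60 N. Pads are 19 mm wide; open, the fingers measure 117 mm over their backs; the gripper's body (75 mm by 190 mm) begins 51 mm behind the grasp point.
Start: joints at [-1.063, 0.385, 0.008, 0, -1.194, -0.259], TCP at [0.154, -0.606, 0.223] pointing down, gripper open.
Joint ranges: [-3.14, 3.14], [-1.21, 2.06], [-1.07, 1.41], [-3.16, 2.05], [-2.99, -0.16], [-3.1, 3.1]. Speed limits (rad/s): [2.79, 2.79, 3.14, 3.14, 3.14, 3.14].

## Interface

Orientations are given as a 3x3 rotation matrix whose columns are the frame's x, y, z axes.
In Python, from workcell import env, vision, finder gives the robot as it stands. The module is installed in compiled form; this text tells all that it offers.
- The arm moves only by the tool servo_tool, never from a script. Its argument "rows" is a list of rows, each a list of 6 numbers: the shift along the tool's x, y, z in m, then the turn, a rotation vector about the tool's x, y, z in rad. A call has 1 to 20 rows; each row shifts and turns the commanded pose from where the row before left it, along the tool's axes as they then stand; what a row does not reach is not made up. A row lasts 1/10 s, in which the tool goes at most 50 mm and 8.59 degrees, less where a joint would pass 70% of its speed; a pose out of reach is approached as far as the arm can. A call with a gripper value outside its range is refused whole. "claw" is the closure, from -1 (fully open) to 1 (shut), set as the call begins (left out, the last holds). The fingers move at their own pace and stop on an object; "grip_force" is the grip in N (left out, the last holds). Time passes only in rows, so rows that do not move let the fingers close. It gives the time, the measured TCP pose, the force, the opening and the grip force at its end, in the units of the state.
- env.state(): the state, without advancing time (a new reading comes with each control period).
- vision.get_image(name): name is "scene" or "top"; returns the picture (384x512x3 uint8, red, green, blue); there is no depth.
- vision.camera_params(name): a dict with "intrinsics" (3x3 intrinsics, pixels), "camera_from_world" (4x4, takes a point from world to camera coordinates). Camera axes: x right, y down, z forward; pixel columns grow to the right and rows downward; lengths in m; the calibration is good to about 2 mm. A picture is of the moment at which its call begins. camera_params takes no time and is no camera call.
- env.hand_in(): hands the job in; it is judged then, once.
Trained networks look in the newest picture that a camera, given by its name, has taken for a name from the list of things; names that differ only in an ending like _2 or _b are one class to them, and where a whole thing is asked for, a point or a joint stands for the part that bears it (a point fixed in the world has none). Each returns a list of dicts, best first, with "conf" (0 to 1); they miss things now and then, are a little off and sometimes report something else, mostly with a low value. They report only what shows in the picture. A call takes as long as a camera call.
- finder.search_frame(camera, name): "centre" ([x, y, z] in m, in the coordinates of the camera as it stood for that picture, good to about 4 mm: the middle of the surface that is visible of it).
- finder.masks_of(camera, name): "region" (384x512 bool, what is visible of it).
- finder.mark_of(camera, name): "centre" ([x, y, z] in m, in the coordinates of the camera as it stood for that picture, good to about 4 mm: a listed point, or the origin of a listed thing).
The state is a dict: "t": time; "joints": joint angles; "dq": joint speeds; "tau": joint torques, N m; "tool_pos": TCP position; "ee_rot": TCP orientation; "ft_force": force on the tool from outside, world axes, zero at the start; "moment": the same for the moment, N m; "gripper_width": finger opening in m; "gripper_force": force on a finger pad.
Only numpy, scipy, OpenCV 4.12 (cv2) and the standard library are available. Lean on these libraries where they do the work, as an engineer would, in place of code of your own. Each camera call takes 0.05 s, during which the arm holds its last target. There are 200 camera calls.

## Working session

There is one attempt and no reset: what is moved stays moved. The work goes in short steps, Python scripts to look and compute and a tool call to move; the robot and the scene stay as the last step left them, time stands still between calls to the robot, and variables do not carry over. Pictures are saved under pics/ and viewed, at most 10 in all, crops included, and the job is handed in when it is done.

Besides the shell and the picture viewer there is one more tool, called as name([rows], argument=value, ...), one row to a line, values as JSON. servo_tool: Moves the arm, as the interface text tells. Its arguments: {"type":"object","properties":{"rows":{"type":"array","items":{"type":"array","items":{"type":"number"}}},"claw":{"type":"number"},"grip_force":{"type":"number"}},"required":["rows"]}

```bash
mkdir -p pics; cat > h.py <<'E'
import numpy as np, cv2
from workcell import env, vision, finder
def w(cam,p):
    T=np.linalg.inv(vision.camera_params(cam)["camera_from_world"]); return (T@np.r_[p,1])[:3]
def save(cam,n):
    im=vision.get_image(cam); cv2.imwrite(f'pics/{n}.png',im[:,:,::-1]); return im
E
python3 - <<'E'
from h import *
s=env.state(); print({k:np.round(v,3) for k,v in s.items()})
for c in("scene","top"):
    save(c,c+"0")
    p=vision.camera_params(c); print(c,np.round(p["intrinsics"],1).tolist(),np.round(np.linalg.inv(p["camera_from_world"]),3).tolist())
    for n in("tall_card_mid","short_card_1_mid","rack","vise_bed","fixed_jaw","moving_jaw","crank_knob","crank_axis"):
        print(c,n,[(np.round(w(c,d["centre"]),4).tolist(),round(d["conf"],2)) for d in finder.mark_of(c,n)[:3]])
print(env.state()["t"])
E
```

```text
{'t': np.float64(0.0), 'joints': array([-1.063e+00,  3.860e-01,  7.000e-03, -1.000e-03, -1.194e+00,
       -2.590e-01]), 'dq': array([ 0.001,  0.001, -0.   , -0.   ,  0.001, -0.003]), 'tau': array([ 0.0000e+00, -3.9067e+01,  1.8741e+01,  4.2200e+00,  1.1000e-02,
       -0.0000e+00]), 'tool_pos': array([ 0.154, -0.605,  0.221]), 'ee_rot': array([[-0.969, -0.246, -0.001],
       [-0.246,  0.969,  0.002],
       [ 0.   ,  0.002, -1.   ]]), 'ft_force': array([-0.079, -0.764, -0.746]), 'moment': array([-0.024,  0.037,  0.024]), 'gripper_force': np.float64(0.0), 'gripper_width': np.float64(0.087)}
scene [[400.0, 0.0, 261.1], [0.0, 400.0, 192.5], [0.0, 0.0, 1.0]] [[-0.889, -0.257, 0.378, 0.238], [-0.457, 0.477, -0.751, 0.591], [0.013, -0.841, -0.542, 0.55], [0.0, 0.0, 0.0, 1.0]]
scene tall_card_mid [([0.4514, -0.2205, 0.0558], 0.76)]
scene short_card_1_mid []
scene rack [([0.453, -0.1766, -0.0029], 0.76), ([0.4392, 0.0516, -0.0038], 0.39)]
scene vise_bed [([0.4676, 0.058, 0.0209], 0.86), ([0.484, 0.0639, -0.0018], 0.6)]
scene fixed_jaw [([0.4422, 0.0471, -0.0023], 0.92)]
scene moving_jaw [([0.4863, 0.0645, 0.0021], 0.89)]
scene crank_knob []
scene crank_axis []
top [[355.0, 0.0, 253.5], [0.0, 355.0, 193.0], [0.0, 0.0, 1.0]] [[0.019, -0.994, 0.106, 0.465], [-0.999, -0.022, -0.03, -0.02], [0.032, -0.105, -0.994, 0.94], [0.0, 0.0, 0.0, 1.0]]
top tall_card_mid [([0.4526, -0.2183, 0.0569], 0.81), ([0.455, -0.1722, -0.0005], 0.57), ([0.611, 0.1086, 0.1082], 0.21)]
top short_card_1_mid [([0.4483, -0.1378, 0.0419], 0.68)]
top rack [([0.4522, -0.1741, -0.0005], 0.87)]
top vise_bed [([0.4639, 0.0522, 0.0196], 0.88), ([0.4488, -0.1376, 0.0432], 0.22)]
top fixed_jaw [([0.4454, 0.0503, 0.0007], 0.6)]
top moving_jaw [([0.4861, 0.0649, -0.0027], 0.78)]
top crank_knob []
top crank_axis [([0.611, 0.1082, 0.1076], 0.7)]
0.9
```

```bash
python3 -c "
import cv2,numpy as np
a=cv2.imread('pics/scene0.png');b=cv2.imread('pics/top0.png')
print(a.shape)"
```

```text
(384, 512, 3)
```

View pics/scene0.png

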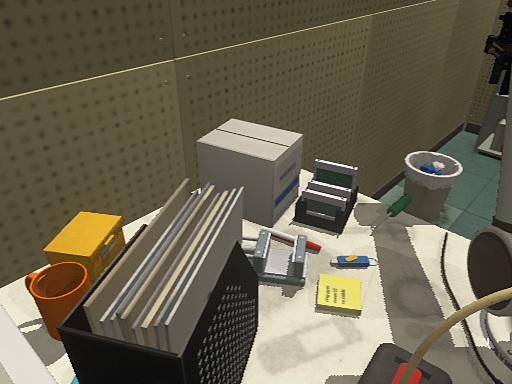

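View pics/top0.png

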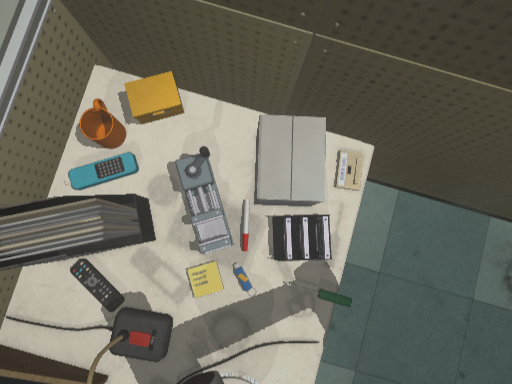

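Both pictures are clear. In the top view (image right = −y, up = +x) the rack is at about (302,237), with the tall card in its right slot at x≈326. The vise is at about (205,205), its knob at (204,152) and the fixed jaw nearest the robot. Next I'll refine by overlaying the model on enlarged crops.

```bash
cat >> h.py <<'E'
def proj(cam,P):
    p=vision.camera_params(cam); P=np.atleast_2d(P); c=(p["camera_from_world"]@np.c_[P,np.ones(len(P))].T)[:3]
    q=p["intrinsics"]@c; return (q[:2]/q[2]).T
def ray(cam,uv,z):
    p=vision.camera_params(cam); T=np.linalg.inv(p["camera_from_world"]); d=T[:3,:3]@np.linalg.inv(p["intrinsics"])@np.r_[uv,1]; o=T[:3,3]
    return o+d*(z-o[2])/d[2]
def rect(o,yaw,x0,x1,y0,y1,z):
    c,s=np.cos(yaw),np.sin(yaw); return np.array([[o[0]+c*x-s*y,o[1]+s*x+c*y,z] for x,y in((x0,y0),(x1,y0),(x1,y1),(x0,y1))])
def overlay(cam,im,polys,box,k,name):
    x0,y0,x1,y1=box; g=cv2.resize(im[y0:y1,x0:x1],None,fx=k,fy=k,interpolation=cv2.INTER_CUBIC)
    for P,col in polys: cv2.polylines(g,[np.round((proj(cam,P)-[x0,y0]+.5)*k-.5).astype(int)],True,col,1)
    cv2.imwrite(f'pics/{name}.png',g); return g
E
python3 - <<'E'
from h import *
print("knob/axis/box rays:", ray("top",(204.5,152),.1255), ray("top",(194,170),.075))
for c in("scene","top"):
    vision.get_image(c)
    for n in("tall_card_mid","short_card_1_mid","rack","crank_knob","fixed_jaw","moving_jaw"):
        for d in finder.masks_of(c,n)[:2]:
            m=d["region"].astype(np.uint8); pts=cv2.findNonZero(m); print(c,n,round(d["conf"],2),[np.round(v,1) for v in cv2.minAreaRect(pts)])
    print(c,"knob",[(np.round(w(c,d["centre"]),4).tolist(),round(d["conf"],2)) for d in finder.mark_of(c,"crank_knob")[:2]])
    print(c,"short",[(np.round(w(c,d["centre"]),4).tolist(),round(d["conf"],2)) for d in finder.mark_of(c,"short_card_1_mid")[:2]])
im=cv2.imread('pics/top0.png')
yr=np.radians(92); R=(.4525,-.1755); b=(.4655,.0545); yv=np.radians(200)
R3=lambda c:[(rect(R,yr,-.075,.075,-.057,.057,.045),(0,0,255)),(rect(R,yr,-.048,-.036,-.05,.05,.105),(0,255,0)),(rect(R,yr,-.006,.006,-.05,.05,.07),(0,255,255)),(rect(R,yr,.036,.048,-.05,.05,.07),(0,255,255))]
V3=[(rect(b,yv,.0275,.0495,-.04,.04,.0605),(0,0,255)),(rect(b,yv,-.0275-.022,-.0275,-.04,.04,.0605),(0,255,255)),(rect(b,yv,-.19,-.11,-.03,.03,.07),(0,255,0))]
A=overlay("top",im,R3(0),(260,200,345,290),6,"a"); B=overlay("top",im,V3,(165,140,240,260),5,"b")
h=max(A.shape[0],B.shape[0]); f=lambda g:cv2.copyMakeBorder(g,0,600-g.shape[0],0,0,cv2.BORDER_CONSTANT)
C=np.hstack([f(A)[:,:420],f(B)]); C=np.hstack([f(A),f(B)])[:, :]; C=cv2.resize(C,None,fx=800/C.shape[1],fy=800/C.shape[1]); cv2.imwrite('pics/ov1.png',C)
im=cv2.imread('pics/scene0.png')
A=overlay("scene",im,R3(0)+V3,(235,150,365,290),4,"ov2")
E
```

```text
knob/axis/box rays: [0.64495439 0.07064854 0.1255    ] [0.61048541 0.10046694 0.075     ]
scene tall_card_mid 0.75 [array([334.9, 173.8]), array([45. , 23.4]), np.float64(14.4)]
scene short_card_1_mid 0.61 [array([322.5, 205.1]), array([45. , 24.9]), np.float64(13.5)]
scene rack 0.97 [array([325.8, 203.5]), array([57.9, 50.3]), np.float64(14.8)]
scene crank_knob 0.2 [array([325.6, 203.3]), array([58. , 51.1]), np.float64(15.9)]
scene fixed_jaw 0.55 [array([299.3, 255.3]), array([10.8, 41.6]), np.float64(7.4)]
scene moving_jaw 0.81 [array([256.5, 251. ]), array([42., 27.]), np.float64(90.0)]
scene knob [([0.4516, -0.2174, 0.0573], 0.33)]
scene short [([0.4492, -0.1379, 0.04], 0.73)]
top tall_card_mid 0.81 [array([322. , 237.2]), array([42.3, 13. ]), np.float64(86.8)]
top short_card_1_mid 0.56 [array([287. , 237.5]), array([41.,  8.]), np.float64(90.0)]
top rack 0.94 [array([301.2, 237.1]), array([46.4, 57.2]), np.float64(87.2)]
top fixed_jaw 0.75 [array([287.4, 238. ]), array([40.1,  6.4]), np.float64(88.0)]
top moving_jaw 0.69 [array([202.9, 204. ]), array([35.4, 32.6]), np.float64(71.6)]
top knob [([0.6534, 0.0742, 0.1045], 0.54)]
top short [([0.4487, -0.1379, 0.0445], 0.84)]
```

View pics/ov1.png

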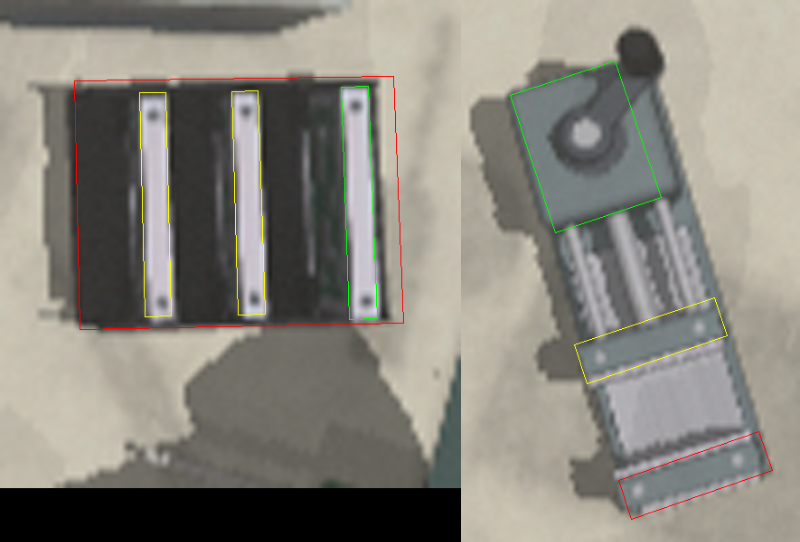

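View pics/ov2.png

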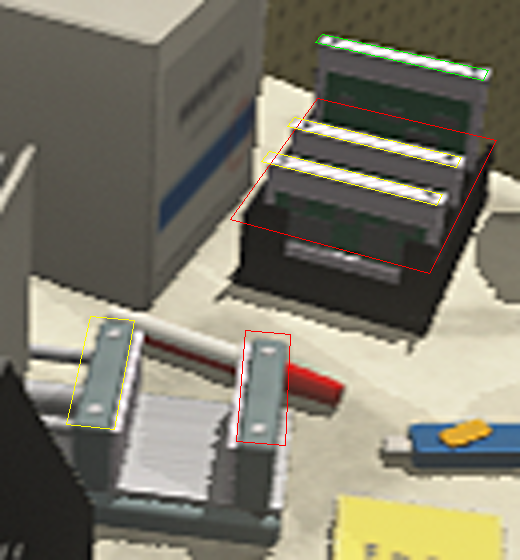

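The overlays match the rack and cards to within about 1–2 mm; the tall card is the green outline. The vise yaw is off by about 2°: the jaw bolts in the crop are at (638,490), (737,461), (600,357) and (699,327), and the hub is at (585,133). I'll solve for the pose from those.

```bash
python3 - <<'E'
from h import *
f=lambda p:(165+(p[0]-461)/4.52-.4,140+p[1]/4.52-.4)
g=lambda p,z:ray("top",f(p),z)[:2]
F=[g(p,.0605) for p in((638,490),(737,461))];M=[g(p,.0605) for p in((600,357),(699,327))];H=g((586,132),.085)
K=g((637,50),.1255)
q=lambda p:(235+p[0]/4-.4,150+p[1]/4-.4)
Fs=[ray("scene",q(p),.0605)[:2] for p in((268,350),(262,428))];Ms=[ray("scene",q(p),.0605)[:2] for p in((114,331),(97,408))]
print("F",F,Fs,"\nM",M,Ms,"\nH",H,"K",K)
fc=np.mean(F,0);mc=np.mean(M,0);fs=np.mean(Fs,0);ms=np.mean(Ms,0);print(fc,fs,mc,ms)
for a,b in((fc,H),(fc,mc),(fs,ms),(fs,H)): print("dir",np.degrees(np.arctan2(*(b-a)[::-1])),np.linalg.norm(b-a))
print([np.degrees(np.arctan2(*(b[1]-b[0])[::-1])) for b in(F,M,Fs,Ms)])
print("knob rad",np.linalg.norm(K-H),np.degrees(np.arctan2(*(K-H)[::-1])))
# tall card top bolts
G=lambda p,z:ray("top",(260+p[0]/461*85-.4,200+p[1]/461*85-.4),z)[:2]
print("tall",[G(p,.105) for p in((355,105),(366,301))],"short",[G(p,.07) for p in((247,111),(254,299))])
t=[ray("scene",q(p),.105)[:2] for p in((326,41),(483,74))];print("tall scene",t)
# binder end, box edges
print("binder z.25",ray("top",(153,200),.25),ray("top",(155,238),.25),"z0.3",ray("top",(155,238),.3),"box",ray("top",(257,205),.15),ray("top",(257,205),.0))
E
```

```text
F [array([0.42074604, 0.07181145]), array([0.43721054, 0.01885932])] [array([0.43776406, 0.01640706]), array([0.41895352, 0.06938913])] 
M [array([0.49201212, 0.094803  ]), array([0.50943086, 0.04153627])] [array([0.50992655, 0.03834702]), array([0.49120005, 0.09243354])] 
H [0.61163912 0.103392  ] K [0.64806555 0.07298272]
[0.42897829 0.04533538] [0.42835879 0.0428981 ] [0.50072149 0.06816963] [0.5005633  0.06539028]
dir 17.632251844484077 0.19166519531858173
dir 17.655107639873638 0.0752893699914798
dir 17.30215571518636 0.07562664391438999
dir 18.26610035151771 0.19300567380250125
[np.float64(-72.72787153814195), np.float64(-71.89174890399657), np.float64(109.54668551337971), np.float64(109.0975043549019)]
knob rad 0.04745111633161955 -39.855583187960974
tall [array([ 0.49575689, -0.21617992]), array([ 0.4114667 , -0.22072313])] short [array([ 0.49336936, -0.17509873]), array([ 0.40928541, -0.1785241 ])]
tall scene [array([ 0.49877131, -0.21421309]), array([ 0.40567957, -0.21959898])]
binder z.25 [0.52040239 0.15280702 0.25      ] [0.44759396 0.14550281 0.25      ] z0.3 [0.44884353 0.13349346 0.3       ] box [ 0.52218544 -0.05275047  0.15      ] [ 0.53307131 -0.0589177   0.        ]
```

servo_tool([
  [0, 0, 0, 0, 0, 0.0975],
  [0, 0, 0, 0, 0, 0.0975],
  [-0.0266, 0.0309, 0.005, 0, 0, 0],
  [-0.0266, 0.0309, 0.005, 0, 0, 0],
  [-0.0266, 0.0309, 0.005, 0, 0, 0],
  [-0.0266, 0.0309, 0.005, 0, 0, 0],
  [-0.0266, 0.0309, 0.005, 0, 0, 0],
  [-0.0266, 0.0309, 0.005, 0, 0, 0],
  [-0.0266, 0.0309, 0.005, 0, 0, 0],
  [-0.0266, 0.0309, 0.005, 0, 0, 0],
  [-0.0266, 0.0309, 0.005, 0, 0, 0],
  [-0.0266, 0.0309, 0.005, 0, 0, 0],
  [-0.0266, 0.0309, 0.005, 0, 0, 0],
  [-0.0266, 0.0309, 0.005, 0, 0, 0],
  [0, 0, 0, 0, 0, 0],
], claw=-1)

```text
t: 3.3
tool_pos: [0.4552, -0.2154, 0.1622]
ee_rot: [[-0.998, -0.059, 0.001], [-0.059, 0.998, 0.0], [-0.001, 0.0, -1.0]]
ft_force: [0.2, -0.7, 0.5]
gripper_width: 0.0873
gripper_force: 0.0
```

```bash
cat >> h.py <<'E'
def to(p,yaw_y):
    """tool-frame shift to world TCP p with present axes, and turn about tool z so that tool y is at yaw_y deg"""
    s=env.state(); R=np.array(s["ee_rot"]); y=np.degrees(np.arctan2(R[1,1],R[0,1])); d=(y-yaw_y+180)%360-180
    t=np.radians(yaw_y); Rg=np.array([[np.cos(t+np.pi/2),np.cos(t),0],[np.sin(t+np.pi/2),np.sin(t),0],[0,0,-1]])
    e=cv2.Rodrigues(R.T@Rg)[0].ravel()
    dw=np.array(p)-s["tool_pos"]; print("t",round(float(s["t"]),2),"pos",np.round(s["tool_pos"],4),"yaw",round(y,2),"j",np.round(s["joints"],2),"F",np.round(s["ft_force"],1),"w",round(float(s["gripper_width"]),4))
    print("shift now-axes",np.round(R.T@dw,4),"after-turn axes",np.round(Rg.T@dw,4),"rotvec",np.round(e,4))
E
python3 - <<'E'
from h import *
to((.453,-.218,.078),93)
def tri(a,b):
    from scipy.optimize import least_squares
    r=least_squares(lambda P:np.r_[proj("top",P)[0]-a,proj("scene",P)[0]-b],[.5,.1,.15]); print(np.round(r.x,3),np.round(r.fun,1))
print("box corners"); tri((257,203),(274,222)); tri((257,203),(265,150)); tri((326,205),(302,138)); tri((258,116),(198,142))
print("binder"); tri((139,198),(243,187)); tri((150,195),(258,255)); tri((155,240),(258,255)); tri((139,198),(190,180)); tri((153,238),(258,250))
E
```

```text
t 3.3 pos [ 0.4552 -0.2154  0.1622] yaw 93.39 j [-0.12  0.23 -0.37 -0.   -0.96 -1.39] F [ 0.2 -0.7  0.5] w 0.0873
shift now-axes [ 0.0024 -0.0024  0.0842] after-turn axes [ 0.0023 -0.0024  0.0842] rotvec [0.     0.0006 0.0067]
box corners
[ 0.534 -0.06   0.012] [ 0.5  1.2 -1.1 -0.1]
[ 0.537 -0.045  0.195] [-2.6 -6.4  6.4  0.7]
[ 0.529 -0.204  0.158] [-0.7 -2.   2.2  0.2]
[ 0.718 -0.052  0.17 ] [ 0.4  0.8 -0.9 -0.2]
binder
[0.498 0.168 0.243] [  6.2  13.7 -11.1  -1.8]
[0.488 0.167 0.118] [ 10.2  24.  -18.2  -2.5]
[0.447 0.176 0.136] [-1.1 -2.9  2.1  0.2]
[0.542 0.19  0.248] [-4.8 -9.4  7.7  1.6]
[0.448 0.176 0.146] [-0.6 -1.5  1.1  0.1]
```

servo_tool([
  [0.0024, -0.0024, 0.01, 0, 0, 0.0067],
  [0, 0, 0.018, 0, 0, 0],
  [0, 0, 0.018, 0, 0, 0],
  [0, 0, 0.018, 0, 0, 0],
  [0, 0, 0.018, 0, 0, 0],
  [0, 0, 0.002, 0, 0, 0],
  [0, 0, 0, 0, 0, 0],
])

```text
t: 4.0
tool_pos: [0.4496, -0.2216, 0.0782]
ee_rot: [[-0.999, -0.046, -0.001], [-0.046, 0.999, 0.0], [0.001, 0.0, -1.0]]
ft_force: [-0.2, -0.2, 0.0]
gripper_width: 0.087
gripper_force: 0.0
```

servo_tool([
  [0, 0, 0, 0, 0, 0],
  [0, 0, 0, 0, 0, 0],
  [0, 0, 0, 0, 0, 0],
  [0, 0, 0, 0, 0, 0],
  [0, 0, 0, 0, 0, 0],
  [0, 0, 0, 0, 0, 0],
  [0, 0, 0, 0, 0, 0],
  [0, 0, 0, 0, 0, 0],
], claw=1, grip_force=25)

```text
t: 4.8
tool_pos: [0.4504, -0.2208, 0.0785]
ee_rot: [[-0.999, -0.047, -0.0], [-0.047, 0.999, 0.0], [0.0, 0.0, -1.0]]
ft_force: [-0.1, -0.0, -0.4]
gripper_width: 0.0307
gripper_force: 0.0
```

servo_tool([
  [-0.0025, 0.0025, 0, 0, 0, 0],
  [0, 0, 0, 0, 0, 0],
  [0, 0, 0, 0, 0, 0],
  [0, 0, 0, 0, 0, 0],
  [0, 0, 0, 0, 0, 0],
  [0, 0, 0, 0, 0, 0],
])

```text
t: 5.4
tool_pos: [0.4529, -0.2182, 0.0786]
ee_rot: [[-0.999, -0.047, 0.0], [-0.047, 0.999, 0.0], [-0.0, 0.0, -1.0]]
ft_force: [1.2, 0.0, 0.0]
gripper_width: 0.0118
gripper_force: 25.0
```

servo_tool([
  [0, 0, -0.005, 0, 0, 0],
  [0, 0, -0.01, 0, 0, 0],
  [0, 0, -0.015, 0, 0, 0],
  [0, 0, -0.015, 0, 0, 0],
  [0, 0, -0.015, 0, 0, 0],
  [0, 0, -0.015, 0, 0, 0],
  [0, 0, -0.01, 0, 0, 0],
  [0, 0, 0, 0, 0, 0],
  [0, 0, 0, 0, 0, 0],
])

```text
t: 6.3
tool_pos: [0.4524, -0.2181, 0.1634]
ee_rot: [[-0.999, -0.047, -0.0], [-0.047, 0.999, 0.0], [0.0, 0.0, -1.0]]
ft_force: [0.1, -0.3, -2.4]
gripper_width: 0.0116
gripper_force: 25.0
```

```bash
python3 - <<'E'
from h import *
c,s=np.cos(np.radians(17.7)),np.sin(np.radians(17.7))
f=np.array((.4415,.0482)); p=f+.0125*np.array((c,s)); print("place",p)
to((p[0],p[1],.158),197.7)
im=save("scene","lift"); 
print(ray("top",(204,208),.02))
E
```

```text
place [0.45340827 0.05200041]
t 6.3 pos [ 0.4524 -0.2181  0.1634] yaw 92.68 j [-0.13  0.23 -0.37 -0.   -0.96 -1.4 ] F [ 0.1 -0.3 -2.4] w 0.0116
shift now-axes [-0.0136  0.2697  0.0055] after-turn axes [-0.257  -0.083   0.0054] rotvec [ 6.0000e-04  2.0000e-04 -1.8329e+00]
[0.52098205 0.07883644 0.02      ]
```

View pics/lift.png

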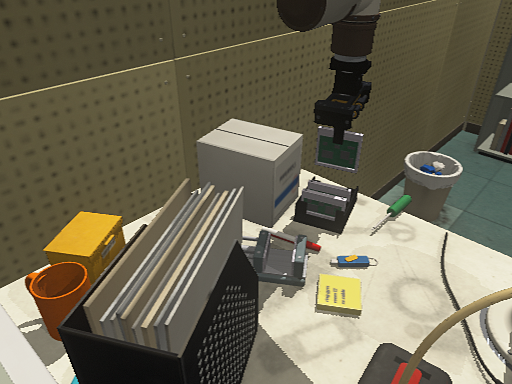

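The scene view shows the card hanging upright in the gripper at about (338,148), with both short cards still in the rack. I'll carry it over and turn it.

servo_tool([
  [-0.0015, 0.02, 0, 0, 0, 0],
  [-0.0015, 0.03, 0, 0, 0, 0],
  [-0.0015, 0.03, 0, 0, 0, 0],
  [-0.0015, 0.03, 0, 0, 0, 0],
  [-0.0015, 0.035, 0, 0, 0, 0],
  [-0.0015, 0.035, 0, 0, 0, 0],
  [-0.0015, 0.035, 0, 0, 0, 0],
  [-0.0015, 0.03, 0, 0, 0, 0],
  [-0.0016, 0.0247, 0, 0, 0, 0],
  [0, 0, 0, 0, 0, -0.141],
  [0, 0, 0, 0, 0, -0.141],
  [0, 0, 0, 0, 0, -0.141],
  [0, 0, 0, 0, 0, -0.141],
  [0, 0, 0, 0, 0, -0.141],
  [0, 0, 0, 0, 0, -0.141],
  [0, 0, 0, 0, 0, -0.141],
  [0, 0, 0, 0, 0, -0.141],
  [0, 0, 0, 0, 0, -0.141],
  [0, 0, 0, 0, 0, -0.141],
  [0, 0, 0, 0, 0, -0.141],
])

```text
t: 8.35
tool_pos: [0.4531, 0.0516, 0.1626]
ee_rot: [[0.033, -0.999, -0.002], [-0.999, -0.033, -0.001], [0.001, 0.002, -1.0]]
ft_force: [-0.6, 0.6, -2.1]
gripper_width: 0.0119
gripper_force: 25.0
```

servo_tool([
  [0, 0, 0, 0, 0, -0.141],
  [0, 0, 0, 0, 0, -0.141],
  [0, 0, 0, 0, 0, 0],
  [0, 0, 0, 0, 0, 0],
  [0, 0, 0, 0, 0, 0],
])

```text
t: 8.85
tool_pos: [0.4535, 0.0517, 0.1632]
ee_rot: [[0.302, -0.953, -0.001], [-0.953, -0.302, -0.0], [0.0, 0.001, -1.0]]
ft_force: [0.2, 0.5, -2.4]
gripper_width: 0.0115
gripper_force: 25.0
```

```bash
python3 - <<'E'
from h import *
to((.4534,.052,.158),197.7)
im=save("top","t1x")[:,:,::-1].copy(); 
b=(.4677,.0565); yv=np.radians(197.7)
V3=[(rect(b,yv,.0275,.0495,-.04,.04,.0605),(0,0,255)),(rect(b,yv,.0275-.0485-.022,.0275-.0485,-.04,.04,.0605),(0,255,255)),(rect((.6106,.1021),yv,-.04,.04,-.03,.03,.07),(0,255,0)),(rect((.6490,.0710),0,-.0105,.0105,-.0105,.0105,.1255),(255,0,0))]
overlay("top",im,V3,(165,140,260,260),5,"t1")
E
```

```text
t 8.85 pos [0.4535 0.0517 0.1632] yaw -162.4 j [ 0.47  0.16 -0.48 -0.   -0.94 -0.16] F [ 0.2  0.5 -2.4] w 0.0115
shift now-axes [-0.0003  0.      0.0052] after-turn axes [-0.0003  0.      0.0052] rotvec [ 0.0009 -0.0001 -0.0017]
```

View pics/t1.png

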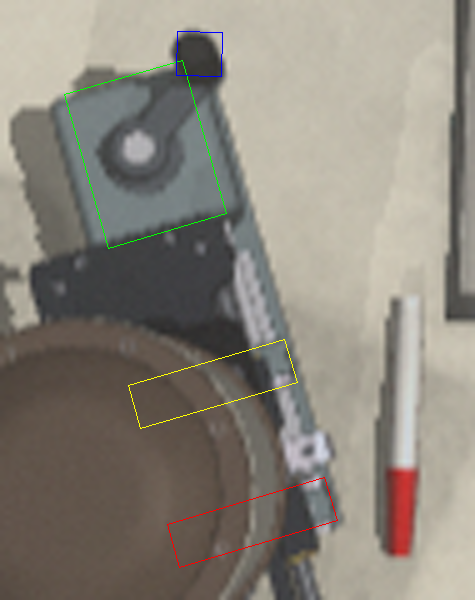

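The top view shows the gripper over the vise, and the knob at about (203,60) in the crop, close to the blue prediction. I'll lower to just above the jaws and check from the scene camera.

servo_tool([
  [0, 0, 0.01, 0, 0, 0],
  [0, 0, 0.015, 0, 0, 0],
  [0, 0, 0.003, 0, 0, 0],
  [0, 0, 0, 0, 0, 0],
  [0, 0, 0, 0, 0, 0],
])

```text
t: 9.4
tool_pos: [0.454, 0.0519, 0.1358]
ee_rot: [[0.304, -0.953, 0.001], [-0.953, -0.304, -0.0], [0.0, -0.0, -1.0]]
ft_force: [0.5, 1.1, -1.0]
gripper_width: 0.0121
gripper_force: 25.0
```

```bash
python3 - <<'E'
from h import *
to((.4534,.052,.0886),197.7)
im=save("scene","s2x")[:,:,::-1].copy()
b=(.4677,.0565); yv=np.radians(197.7); s=env.state(); z=s["tool_pos"][2]-.0686
V3=[(rect(b,yv,.0275,.0495,-.04,.04,.0605),(0,0,255)),(rect(b,yv,.0275-.0485-.022,.0275-.0485,-.04,.04,.0605),(0,255,255)),(rect(s["tool_pos"],yv,-.006,.006,-.05,.05,z),(0,255,0)),(rect(s["tool_pos"],yv,-.006,.006,-.05,.05,z+.095),(255,0,0))]
overlay("scene",im,V3,(225,170,335,300),4.6,"s2")
E
```

```text
t 9.4 pos [0.454  0.0519 0.1358] yaw -162.28 j [ 0.47  0.19 -0.51  0.   -0.87 -0.16] F [ 0.5  1.1 -1. ] w 0.0121
shift now-axes [-0.0003  0.0006  0.0472] after-turn axes [-0.0003  0.0006  0.0472] rotvec [-0.0005 -0.0002  0.0004]
```

View pics/s2.png

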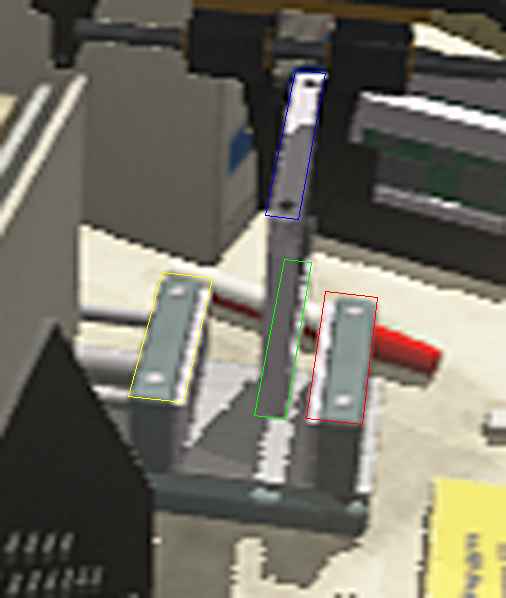

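The scene view confirms it: the card edge (blue) lies between the jaws, moving jaw at about (170,335) and fixed jaw at about (342,358), with clearance on both sides. I'll lower it onto the bed.

servo_tool([
  [0, 0, 0.01, 0, 0, 0],
  [0, 0, 0.012, 0, 0, 0],
  [0, 0, 0.012, 0, 0, 0],
  [0, 0, 0.007, 0, 0, 0],
  [0, 0, 0.002, 0, 0, 0],
  [0, 0, 0.002, 0, 0, 0],
  [0, 0, 0, 0, 0, 0],
  [0, 0, 0, 0, 0, 0],
])

```text
t: 10.25
tool_pos: [0.454, 0.052, 0.0909]
ee_rot: [[0.305, -0.953, 0.001], [-0.953, -0.305, 0.0], [-0.0, -0.001, -1.0]]
ft_force: [0.5, 0.2, -2.5]
gripper_width: 0.0118
gripper_force: 25.0
```

servo_tool([
  [0, 0, 0.001, 0, 0, 0],
  [0, 0, 0.001, 0, 0, 0],
  [0, 0, 0.001, 0, 0, 0],
  [0, 0, 0, 0, 0, 0],
  [0, 0, 0, 0, 0, 0],
])

```text
t: 10.75
tool_pos: [0.4541, 0.052, 0.0885]
ee_rot: [[0.305, -0.952, 0.001], [-0.952, -0.305, 0.0], [0.0, -0.001, -1.0]]
ft_force: [-2.2, 1.7, 5.5]
gripper_width: 0.0119
gripper_force: 25.0
```

servo_tool([
  [0, 0, 0, 0, 0, 0],
  [0, 0, 0, 0, 0, 0],
  [0, 0, 0, 0, 0, 0],
  [0, 0, 0, 0, 0, 0],
  [0, 0, 0, 0, 0, 0],
  [0, 0, -0.01, 0, 0, 0],
  [0, 0, -0.02, 0, 0, 0],
  [0, 0, -0.03, 0, 0, 0],
  [0, 0, -0.02, 0, 0, 0],
  [0, 0, 0, 0, 0, 0],
  [0, 0, 0, 0, 0, 0],
], claw=-1)

```text
t: 11.85
tool_pos: [0.4536, 0.0519, 0.1681]
ee_rot: [[0.304, -0.953, 0.001], [-0.953, -0.304, 0.001], [-0.001, -0.001, -1.0]]
ft_force: [-0.1, -0.1, -0.6]
gripper_width: 0.0853
gripper_force: 0.0
```

```bash
python3 - <<'E'
from h import *
to((.6488,.0712,.168),218)
vision.get_image("scene")
print([(np.round(w("scene",d["centre"]),4).tolist(),round(d["conf"],2)) for d in finder.mark_of("scene","tall_card_mid")[:2]])
vision.get_image("top")
print([(np.round(w("top",d["centre"]),4).tolist(),round(d["conf"],2)) for d in finder.mark_of("top","crank_knob")[:2]])
E
```

```text
t 11.85 pos [0.4536 0.0519 0.1681] yaw -162.29 j [ 0.47  0.15 -0.47 -0.   -0.95 -0.16] F [-0.1 -0.1 -0.6] w 0.0853
shift now-axes [ 0.041  -0.1918  0.0003] after-turn axes [ 1.050e-01 -1.657e-01  1.000e-04] rotvec [-1.200e-03  3.000e-04 -3.542e-01]
[]
[([0.652, 0.0768, 0.1088], 0.47), ([0.4557, -0.1755, -0.0012], 0.33)]
```

servo_tool([
  [0, 0, 0, 0, 0, -0.118],
  [0, 0, 0, 0, 0, -0.118],
  [0, 0, 0, 0, 0, -0.118],
  [0.013, -0.0205, 0, 0, 0, 0],
  [0.013, -0.0205, 0, 0, 0, 0],
  [0.013, -0.0205, 0, 0, 0, 0],
  [0.013, -0.0205, 0, 0, 0, 0],
  [0.013, -0.0205, 0, 0, 0, 0],
  [0.013, -0.0205, 0, 0, 0, 0],
  [0.013, -0.0205, 0, 0, 0, 0],
  [0.013, -0.0205, 0, 0, 0, 0],
  [0, 0, 0, 0, 0, 0],
  [0, 0, 0, 0, 0, 0],
])

```text
t: 13.35
tool_pos: [0.6464, 0.0707, 0.1658]
ee_rot: [[0.615, -0.788, -0.003], [-0.788, -0.615, -0.001], [-0.001, 0.003, -1.0]]
ft_force: [-0.4, -0.2, -0.0]
gripper_width: 0.087
gripper_force: 0.0
```

```bash
python3 - <<'E'
from h import *
to((.6485,.0725,.096),218)
im=save("scene","s3x")[:,:,::-1].copy()
b=(.4677,.0565); yv=np.radians(197.7)
V3=[(rect(b,yv,.0275,.0495,-.04,.04,.0605),(0,0,255)),(rect((.4535,.052),yv,-.006,.006,-.05,.05,.115),(0,255,0))]
overlay("scene",im,V3,(205,140,335,290),4,"s3")
E
```

```text
t 13.35 pos [0.6464 0.0707 0.1658] yaw -142.02 j [ 0.36  0.47 -0.   -0.   -1.1   0.31] F [-0.4 -0.2 -0. ] w 0.087
shift now-axes [-0.0001 -0.003   0.0698] after-turn axes [-0.0002 -0.0028  0.0698] rotvec [ 0.0029  0.0013 -0.0004]
```

View pics/s3.png

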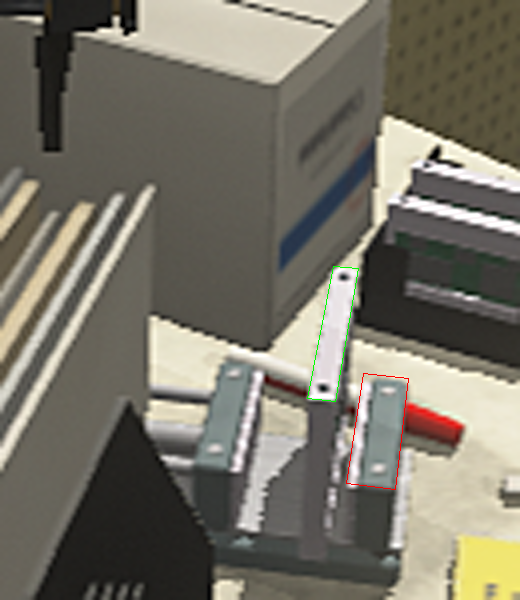

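The released card stands upright between the jaws, its top edge at about (335,335) in the crop matching the green prediction. I'll lower onto the knob and grip it.

servo_tool([
  [0, -0.0028, 0.015, 0, 0, 0],
  [0, 0, 0.018, 0, 0, 0],
  [0, 0, 0.018, 0, 0, 0],
  [0, 0, 0.015, 0, 0, 0],
  [0, 0, 0.004, 0, 0, 0],
  [0, 0, 0, 0, 0, 0],
  [0, 0, 0, 0, 0, 0],
])

```text
t: 14.1
tool_pos: [0.6495, 0.0727, 0.0982]
ee_rot: [[0.616, -0.788, 0.001], [-0.788, -0.616, 0.0], [0.001, -0.001, -1.0]]
ft_force: [-0.2, 0.2, 0.9]
gripper_width: 0.0872
gripper_force: 0.0
```

servo_tool([
  [0, 0, 0, 0, 0, 0],
  [0, 0, 0, 0, 0, 0],
  [0, 0, 0, 0, 0, 0],
  [0, 0, 0, 0, 0, 0],
  [0, 0, 0, 0, 0, 0],
  [0, 0, 0, 0, 0, 0],
  [0, 0, 0, 0, 0, 0],
  [0, 0, 0, 0, 0, 0],
  [0, 0, 0, 0, 0, 0],
  [0, 0, 0, 0, 0, 0],
  [0, 0, 0, 0, 0, 0],
  [0, 0, 0, 0, 0, 0],
], claw=1, grip_force=20)

```text
t: 15.3
tool_pos: [0.6498, 0.0729, 0.0976]
ee_rot: [[0.616, -0.788, 0.001], [-0.788, -0.616, 0.0], [0.0, -0.001, -1.0]]
ft_force: [2.9, 1.2, -1.8]
gripper_width: 0.0205
gripper_force: 20.0
```

```bash
python3 - <<'E'
import numpy as np
f=-15.3*np.pi/180+.2*np.arange(34); p=.05*np.c_[np.cos(f),np.sin(f)]
for i,d in enumerate(np.round(np.diff(p,axis=0),4)): print(i+1,d.tolist())
E
```

```text
1 [0.0017, 0.0098]
2 [-0.0003, 0.01]
3 [-0.0023, 0.0097]
4 [-0.0042, 0.0091]
5 [-0.0059, 0.008]
6 [-0.0074, 0.0067]
7 [-0.0086, 0.0051]
8 [-0.0094, 0.0033]
9 [-0.0099, 0.0014]
10 [-0.01, -0.0006]
11 [-0.0096, -0.0026]
12 [-0.0089, -0.0045]
13 [-0.0079, -0.0061]
14 [-0.0065, -0.0076]
15 [-0.0049, -0.0087]
16 [-0.003, -0.0095]
17 [-0.0011, -0.0099]
18 [0.0009, -0.0099]
19 [0.0029, -0.0096]
20 [0.0047, -0.0088]
21 [0.0064, -0.0077]
22 [0.0078, -0.0063]
23 [0.0089, -0.0046]
24 [0.0096, -0.0028]
25 [0.01, -0.0008]
26 [0.0099, 0.0012]
27 [0.0095, 0.0031]
28 [0.0087, 0.005]
29 [0.0075, 0.0066]
30 [0.006, 0.0079]
31 [0.0043, 0.009]
32 [0.0025, 0.0097]
33 [0.0005, 0.01]
```

servo_tool([
  [0.0017, 0.0098, 0, 0, 0, 0],
  [-0.0003, 0.01, 0, 0, 0, 0],
  [-0.0023, 0.0097, 0, 0, 0, 0],
  [-0.0042, 0.0091, 0, 0, 0, 0],
])

```text
t: 15.7
tool_pos: [0.6151, 0.0533, 0.0976]
ee_rot: [[0.615, -0.788, 0.001], [-0.788, -0.615, 0.002], [-0.001, -0.002, -1.0]]
ft_force: [1.8, 7.5, -1.7]
gripper_width: 0.0202
gripper_force: 20.0
```

servo_tool([
  [-0.0059, 0.008, 0, 0, 0, 0],
  [-0.0074, 0.0067, 0, 0, 0, 0],
  [-0.0086, 0.0051, 0, 0, 0, 0],
  [-0.0094, 0.0033, 0, 0, 0, 0],
])

```text
t: 16.1
tool_pos: [0.5789, 0.064, 0.0976]
ee_rot: [[0.616, -0.788, 0.004], [-0.788, -0.616, 0.002], [0.001, -0.004, -1.0]]
ft_force: [7.3, 4.6, -7.0]
gripper_width: 0.0204
gripper_force: 20.0
```

Forces are small, so I'll carry on.

servo_tool([
  [-0.0099, 0.0014, 0, 0, 0, 0],
  [-0.01, -0.0006, 0, 0, 0, 0],
  [-0.0096, -0.0026, 0, 0, 0, 0],
  [-0.0089, -0.0045, 0, 0, 0, 0],
  [-0.0079, -0.0061, 0, 0, 0, 0],
  [-0.0065, -0.0076, 0, 0, 0, 0],
])

```text
t: 16.7
tool_pos: [0.5614, 0.1156, 0.0976]
ee_rot: [[0.616, -0.788, 0.001], [-0.788, -0.616, -0.002], [0.002, 0.001, -1.0]]
ft_force: [6.7, -4.7, -4.4]
gripper_width: 0.0204
gripper_force: 20.0
```

servo_tool([
  [-0.0049, -0.0087, 0, 0, 0, 0],
  [-0.003, -0.0095, 0, 0, 0, 0],
  [-0.0011, -0.0099, 0, 0, 0, 0],
  [0.0009, -0.0099, 0, 0, 0, 0],
  [0.0029, -0.0096, 0, 0, 0, 0],
  [0.0047, -0.0088, 0, 0, 0, 0],
])

```text
t: 17.3
tool_pos: [0.6057, 0.1531, 0.0975]
ee_rot: [[0.616, -0.788, -0.001], [-0.788, -0.616, 0.0], [-0.001, 0.0, -1.0]]
ft_force: [-3.5, 0.5, 1.5]
gripper_width: 0.0203
gripper_force: 20.0
```

```bash
python3 - <<'E'
from h import *
s=env.state(); p=s["tool_pos"]; d=p[:2]-[.6106,.1021]; print(s["t"],p,np.linalg.norm(d),np.degrees(np.arctan2(d[1],d[0])),s["ft_force"],s["gripper_width"])
im=save("scene","s4x")[:,:,::-1]
cv2.imwrite("pics/s4.png",cv2.resize(im[140:290,185:335],None,fx=4,fy=4))
E
```

```text
17.3 [0.60573213 0.15308972 0.09753777] 0.051221554901199326 95.45337159360825 [-3.53389674  0.48255946  1.50662439] 0.020328783519301764
```

View pics/s4.png

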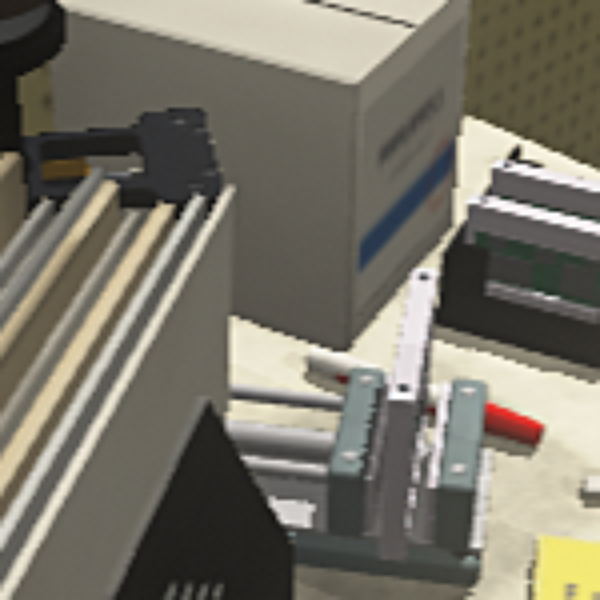

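The crop shows the moving jaw about 10 mm from the card, which is still upright. I'll continue and slow down near contact.

servo_tool([
  [0.0064, -0.0077, 0, 0, 0, 0],
  [0.0078, -0.0063, 0, 0, 0, 0],
  [0.0089, -0.0046, 0, 0, 0, 0],
  [0.0096, -0.0028, 0, 0, 0, 0],
  [0.01, -0.0008, 0, 0, 0, 0],
  [0.0099, 0.0012, 0, 0, 0, 0],
])

```text
t: 17.95
tool_pos: [0.6558, 0.1235, 0.0976]
ee_rot: [[0.616, -0.788, 0.002], [-0.788, -0.616, 0.001], [0.0, -0.002, -1.0]]
ft_force: [-0.9, 3.6, 1.0]
gripper_width: 0.0207
gripper_force: 20.0
```

servo_tool([
  [0.0048, 0.0015, 0, 0, 0, 0],
  [0.0047, 0.0016, 0, 0, 0, 0],
  [0.0044, 0.0024, 0, 0, 0, 0],
  [0.0043, 0.0026, 0, 0, 0, 0],
  [0.0038, 0.0033, 0, 0, 0, 0],
  [0, 0, 0, 0, 0, 0],
])

```text
t: 18.55
tool_pos: [0.6597, 0.0984, 0.0977]
ee_rot: [[0.615, -0.788, 0.002], [-0.788, -0.615, -0.001], [0.001, -0.001, -1.0]]
ft_force: [5.4, 0.1, -3.9]
gripper_width: 0.0199
gripper_force: 20.0
```

servo_tool([
  [0.0018, 0.0017, 0, 0, 0, 0],
  [0.0017, 0.0018, 0, 0, 0, 0],
  [0.0016, 0.0019, 0, 0, 0, 0],
  [0, 0, 0, 0, 0, 0],
])

```text
t: 18.95
tool_pos: [0.659, 0.0933, 0.0977]
ee_rot: [[0.616, -0.788, 0.003], [-0.788, -0.616, 0.002], [0.0, -0.004, -1.0]]
ft_force: [4.9, 4.8, -4.4]
gripper_width: 0.0206
gripper_force: 20.0
```

servo_tool([
  [0.0015, 0.002, 0, 0, 0, 0],
  [0.0015, 0.002, 0, 0, 0, 0],
  [0, 0, 0, 0, 0, 0],
  [0, 0, 0, 0, 0, 0],
])

```text
t: 19.35
tool_pos: [0.6587, 0.0914, 0.0977]
ee_rot: [[0.617, -0.787, 0.006], [-0.787, -0.617, 0.006], [-0.001, -0.009, -1.0]]
ft_force: [5.9, 12.5, -3.7]
gripper_width: 0.0202
gripper_force: 20.0
```

servo_tool([
  [0, 0, 0, 0, 0, 0],
  [0, 0, 0, 0, 0, 0],
  [0, 0, 0, 0, 0, 0],
  [0, 0, 0, 0, 0, 0],
  [0, 0, 0, 0, 0, 0],
  [0, 0, 0, 0, 0, 0],
  [0, 0, -0.01, 0, 0, 0],
  [0, 0, -0.02, 0, 0, 0],
  [0, 0, -0.03, 0, 0, 0],
  [0, 0, -0.03, 0, 0, 0],
  [0, 0, -0.02, 0, 0, 0],
  [0, 0, 0, 0, 0, 0],
  [0, 0, 0, 0, 0, 0],
], claw=-1)

```text
t: 20.65
tool_pos: [0.6563, 0.0872, 0.2081]
ee_rot: [[0.615, -0.788, 0.0], [-0.788, -0.615, 0.001], [-0.0, -0.001, -1.0]]
ft_force: [0.7, -0.3, -0.6]
gripper_width: 0.0873
gripper_force: 0.0
```

```bash
python3 - <<'E'
from h import *
s=env.state(); print(s["t"],s["tool_pos"],s["ft_force"])
im=save("scene","s5x")[:,:,::-1]
cv2.imwrite("pics/s5.png",cv2.resize(im[140:290,185:385],None,fx=4,fy=4,interpolation=cv2.INTER_CUBIC))
E
```

```text
20.65 [0.65634779 0.08721125 0.20811427] [ 0.74651057 -0.33907606 -0.56733401]
```

View pics/s5.png

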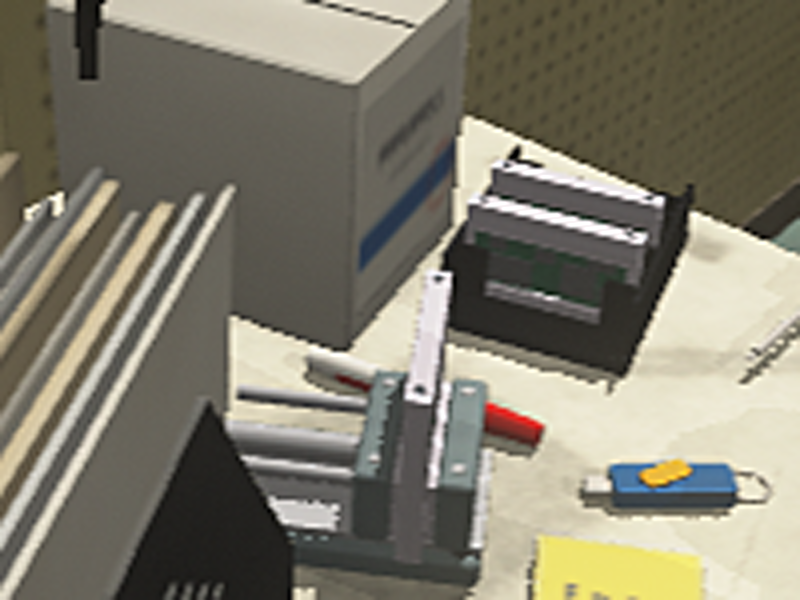

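The card stands upright and square between both jaws, top edge at about (430,335) in the crop. Both short cards are in the rack and the gripper is clear of everything.

```bash
python3 -c "
from workcell import env
print(env.hand_in())"
```

```text
the job is handed in; nothing more can be done
None
```

The tall card stands on the vise bed, clamped by the crank against the fixed jaw (about 13 N at the knob, crank near 6.8 rad); both short cards are still in the rack, and I handed the job in at about 21 s with the gripper clear.

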